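# Draw the measuring stick slantwise out of the half-covered ribbon box

## Task

Take the wooden measuring stick out of the ribbon box: it is too long for the opening, so raise its far end and draw it out slantwise from under the cover, leaving the box standing where it is and the votive, soap and ribbon spool round it undisturbed. Finish while still holding the stick in the gripper, level and still, with the whole stick at least 8 cm above the top of the box, ready for measuring ribbon; do not put it down or let go.

Things in the scene. Friction and masses are not known exactly. Their poses are not given: they have to be found in the camera images.
- ribbon_box: Open brown wooden box, loose, 1.8 kg, outside 296 x 156 mm. Origin: centre of its underside; x along its length to its far, open end; z up. Walls 8 mm thick, up to z = 60 mm; floor 6 mm thick; inside 280 x 140 mm, 54 mm deep. A dark fixed cover board lies on the walls over the near half. The rest of the top, x = -10 to 140 mm, is open, 150 mm long, 140 mm wide.
- cover_edge (a point): Middle of the dark cover board's edge at the opening, on its underside: at (-10, 0, 60) mm in the box's frame. The board is 6 mm thick (top at z = 66 mm) and reaches from here to the box's near end (x = -148 mm), over the box's full width.
- stick: Pale beech measuring stick with brass-capped ends and black tick marks, 240 mm long, 20 mm square, about 80 g. Origin: its centre. Its x axis runs along its length; it points towards the box's open end at the start. It lies flat on the box's floor, roughly along the box, its near half under the cover.
- stick_far_end (a point): Centre of the stick's end face at x = +120 mm, the end that lies in the opening at the start.
- stick_near_end (a point): Centre of the stick's end face at x = -120 mm, the end that lies under the cover at the start.
- votive: Pink glass votive, 64 mm across, 71 mm tall, standing by the box's right side. Origin: centre of its underside. Leave it alone.
- soap_green: Green wrapped soap bar, 60 x 85 x 28 mm, lying just beyond the open end of the box. Origin: centre of its underside. Leave it alone.
- spool_green: Flat wooden spool of dark green ribbon, about 81 x 84 x 26 mm with its loose end, lying just beyond the open end of the box. Origin: centre of its underside. Leave it alone.

How it is judged:
On the way:
1. the stick's far end stands up out of the opening while its near end is still under the cover (z of stick_far_end in the frame of ribbon_box above 0.07 m and x of stick_near_end in the frame of ribbon_box below -0.012 m and z of stick_near_end in the frame of ribbon_box below 0.058 m), for 0.1 s.
At the end, for the whole second after the job is handed in: The stick is held between the fingers, both its ends at least 146 mm above the table (80 mm above the box's top), within 15 degrees of level and at rest, not touching the box; the box stands flat, and it and the votive, soap and spool are within 25 mm of where they were (height (world z) of each of stick_far_end, stick_near_end above 0.146 m and angle between stick's own x axis and vertical between 1.31 and 1.83 rad and linear speed of stick below 0.03 m/s and angular speed of stick below 0.3 rad/s and contact force between stick and the fingers above 1 N and contact force between stick and ribbon_box below 0.05 N and distance of each of ribbon_box, votive, soap_green, spool_green from where it was at the start of the episode below 0.025 m and angle between ribbon_box's own z axis and vertical below 0.06 rad); the arm keeps its last pose, push and grip.
It fails at once if the box is dragged more than 25 mm or tipped by more than 10 degrees (distance of ribbon_box from where it was at the start of the episode above 0.025 m or angle between ribbon_box's own z axis and vertical above 0.17 rad).
It fails at once if the pink glass votive is pushed more than 25 mm or knocked over (distance of votive from where it was at the start of the episode above 0.025 m or angle between votive's own z axis and vertical above 0.5 rad).
It fails at once if the green soap bar is pushed more than 25 mm or knocked over (distance of soap_green from where it was at the start of the episode above 0.025 m or angle between soap_green's own z axis and vertical above 0.5 rad).
It fails at once if the spool of green ribbon is pushed more than 25 mm or knocked over (distance of spool_green from where it was at the start of the episode above 0.025 m or angle between spool_green's own z axis and vertical above 0.5 rad).
It also fails if it takes over 35 s, if anything falls off the work surface, if the arm or the gripper's body presses on something with over 40 N, if the wrist force passes 120 N, or if a joint passes its speed limit or range.

## Robot

A 6-joint arm with a two-finger parallel gripper is mounted at the origin on a cart in front of the work surface, level with it; the furniture and walls round the work are solid. World frame = base frame: x ahead of the robot, y to its left, z up, the work surface at z = 0. Lengths are in m, angles in rad, forces in N, time in s.
With the tool pointing down it reaches from about 0.425 to 0.95 m from the base axis. Payload 3.5 kg.
Tool frame: the origin (TCP) lies at the very end of the fingers, on their centre line; the grasp point (between the pads) lies 19 mm behind it (grip_depth is the distance from the TCP to the grasp point, in m); x points along the fingers, z is the direction in which the jaws open and shut, and the axes are right-handed (so a half turn about x gives the same grasp; the last joint's range is limited). The gripper opens to 85 mm and grips with 20 to 120 N. Pads are 22 mm wide; open, the fingers measure 114 mm over their backs; the gripper's body (76 mm by 85 mm) begins 54 mm behind the grasp point. The pads swing forward as they close: fully open they stand 13 mm farther back than shut.
Start: joints at [0.971, 0.286, 1.577, -0, 1.279, -0.15], TCP at [0.293, 0.608, 0.231] pointing down, gripper open.
Joint ranges: [-2.77, 2.77], [-0.9, 2.22], [0.21, 2.48], [-1.53, 4.67], [0.24, 2.81], [-2.84, 2.84]. Speed limits (rad/s): [2.79, 2.79, 3.14, 3.14, 3.14, 3.14].

## Interface

Orientations are given as a unit quaternion [x, y, z, w].
In Python, from plant import get_state, read_camera, calibration, sign_off, recognise, grip_depth gives the robot as it stands. The module is installed in compiled form; this text tells all that it offers.
- The arm moves only by the tool servo_tool, never from a script. Its argument "deltas" is a list that holds one entry, the list of rows, each a list of 4 numbers: the shift along the world's x, y, z scaled (see below), then the turn about the world's z scaled (see below). In form: [[[tx, ty, tz, spin], ...]]. A call has exactly 5 rows; each row is the pose to reach, as a shift and turn from the pose commanded when the call began; what a row does not reach only later rows make up. The controller multiplies each number of a shift by 10 cm and each number of a turn by 90 degrees. A row lasts 1/10 s, in which the tool goes at most 50 mm and 8.59 degrees, less where a joint would pass 70% of its speed; a pose out of reach is approached as far as the arm can. A call with a number of a shift or a turn outside -1 to 1 is refused whole. A call with a gripper value outside its range is refused whole. "claw" is the gripper's target within -1 to 1 (fully open at 1, half-way at 0, shut at -1), set as the call begins (left out, the last holds). The fingers move at their own pace and stop on an object; "force" is the grip in N (left out, the last holds). Time passes only in rows, so rows that repeat a pose let the fingers close, or fill a call up. It gives the time, the measured TCP pose, the force and the opening at its end, in the units of the state.
- get_state(): the state, without advancing time (a new reading comes with each control period).
- read_camera(name): name is "scene" or "side" or "wrist"; returns the picture (480x640x3 uint8, blue, green, red); there is no depth.
- calibration(name): a dict with "intrinsics" (3x3 intrinsics, pixels), "R" (3x3) and "t" (3): a world point X has camera coordinates R X + t; the wrist camera has in their place "T_tool_cam" (4x4, takes a point from camera to tool coordinates, whose origin is the TCP and whose axes are the tool frame's). Camera axes: x right, y down, z forward; pixel columns grow to the right and rows downward; lengths in m; the calibration is good to about 2 mm. The wrist camera is an equidistant fisheye: a pixel r from the principal point sees the ray r / f radians off the axis. A picture is of the moment at which its call begins: read the wrist's pose just before it. calibration takes no time and is no camera call.
- sign_off(): hands the job in, once; it reports no verdict.
Trained networks look in the newest picture that a camera, given by its name, has taken for a name from the list of things; names that differ only in an ending like _2 or _b are one class to them, and where a whole thing is asked for, a point or a joint stands for the part that bears it (a point fixed in the world has none). Each returns a list of dicts, best first, with "p" (0 to 1); they miss things now and then, are a little off and sometimes report something else, mostly with a low value. They report only what shows in the picture. A call takes as long as a camera call.
- recognise(camera, query): "at" ([x, y, z] in m, in world coordinates, good to about 4 mm: the middle of the surface that is visible of it).
The state is a dict: "time": time; "qpos": joint angles; "dq": joint speeds; "joint_efforts": joint torques, N m; "eef_pos": TCP position; "tcp_rot": TCP orientation; "contact_force": force on the tool from outside, world axes, zero at the start; "wrist_torque": the same for the moment, N m; "opening": opening from 0.0 (shut) to 1.0 (fully open).
Only numpy, scipy, OpenCV 4.12 (cv2) and the standard library are available. Lean on these libraries where they do the work, as an engineer would, in place of code of your own. Each camera call takes 0.05 s, during which the arm holds its last target. There are 200 camera calls.

## Working session

There is one attempt and no reset: what is moved stays moved. The work goes in short steps, Python scripts to look and compute and a tool call to move; the robot and the scene stay as the last step left them, time stands still between calls to the robot, and variables do not carry over. Pictures are saved under pics/ and viewed, about 8 in all and at most 12, crops included, and the job is handed in when it is done.

Besides the shell and the picture viewer there is one more tool, called after "Emit:" by a JSON object that holds its "method" and its "body", one argument or row to a line. servo_tool: Moves the arm, as the interface text tells. Its arguments: {"type":"object","properties":{"deltas":{"type":"array"},"claw":{"type":"number"},"force":{"type":"number"}},"required":["deltas"]}

```bash
mkdir -p pics; python3 - <<'E'
from plant import *
import cv2,numpy as np
s=get_state();print(s['time'],s['eef_pos'],s['tcp_rot'],s['opening'],grip_depth)
for c in ['scene','side']:
    cv2.imwrite(f'pics/{c}0.png',read_camera(c))
    for q in ['ribbon_box','cover_edge','stick','stick_far_end','votive','soap_green','spool_green']:
        print(c,q,[(np.round(d['at'],3).tolist(),round(d['p'],2)) for d in recognise(c,q)[:2]])
print(get_state()['time'])
E
```

```text
0.0 [0.29309027 0.60731799 0.22992644] [-0.37623325  0.59968931  0.37555496  0.59814693] 1.0012413930483426 0.0187
scene ribbon_box [([0.34, 0.322, 0.055], 0.55)]
scene cover_edge [([0.344, 0.321, 0.055], 0.94)]
scene stick [([0.446, 0.303, 0.029], 0.68)]
scene stick_far_end [([0.451, 0.304, 0.029], 0.87)]
scene votive [([0.348, 0.192, 0.051], 0.76), ([0.342, 0.32, 0.055], 0.5)]
scene soap_green [([0.598, 0.328, 0.026], 0.95)]
scene spool_green [([0.578, 0.233, 0.028], 0.91)]
side ribbon_box [([0.359, 0.321, 0.051], 0.82), ([0.354, 0.185, 0.043], 0.28)]
side cover_edge [([0.354, 0.318, 0.053], 0.84)]
side stick [([0.437, 0.312, 0.027], 0.69)]
side stick_far_end [([0.443, 0.309, 0.027], 0.87)]
side votive [([0.353, 0.186, 0.046], 0.68)]
side soap_green [([0.593, 0.33, 0.033], 0.75)]
side spool_green [([0.575, 0.232, 0.027], 0.62), ([0.592, 0.332, 0.033], 0.48)]
0.8
```

View pics/scene0.png

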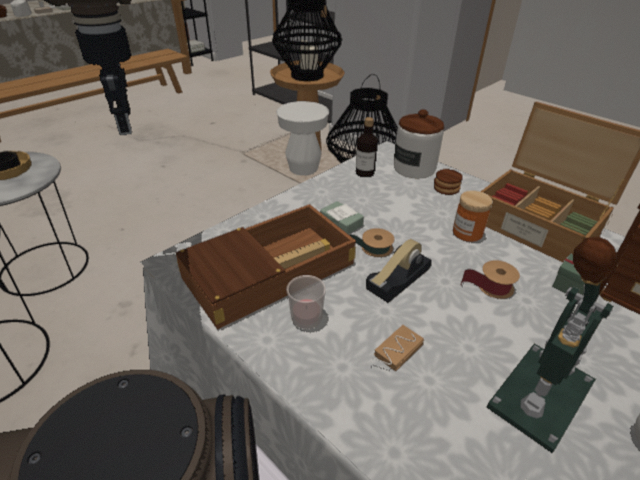

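View pics/side0.png

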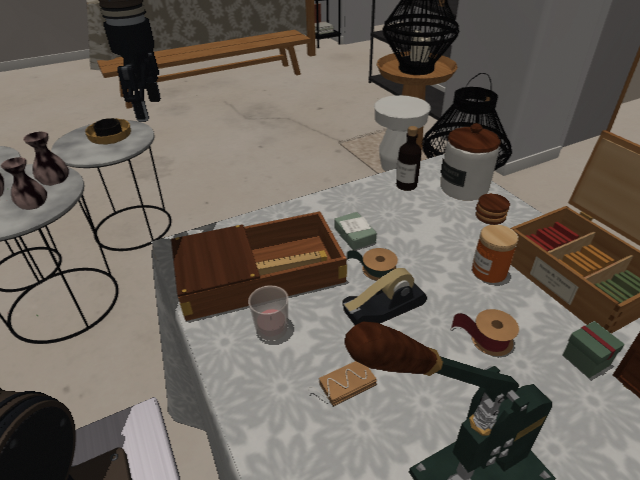

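The box lies roughly along +x, with its cover at the near (left) side, around (230,265) in the scene view. The stick shows in the opening at about (300,248), the votive at (305,300), and the soap and spool beyond the far wall. I'll move above the opening for a wrist view.

Emit:
{"method": "servo_tool", "body": {
  "deltas": [
    [[0.1, -0.2, 0, 0], [0.2, -0.45, 0, 0.05], [0.3, -0.7, 0, 0.1], [0.4, -0.95, 0, 0.15], [0.4, -1, 0, 0.2]]
  ]
}}

```text
time: 1.3
eef_pos: [0.3345, 0.5058, 0.2314]
tcp_rot: [-0.466, 0.533, 0.465, 0.532]
contact_force: [-0.8, -0.5, 0.7]
opening: 1.001
```

Emit:
{"method": "servo_tool", "body": {
  "deltas": [
    [[0.1, -0.25, 0, 0], [0.2, -0.5, 0, 0], [0.3, -0.75, 0, 0], [0.4, -1, 0, 0], [0.4, -1, 0, 0]]
  ]
}}

```text
time: 1.8
eef_pos: [0.3744, 0.4058, 0.2315]
tcp_rot: [-0.464, 0.533, 0.464, 0.533]
contact_force: [0.4, -0.9, 0.5]
opening: 0.998
```

Emit:
{"method": "servo_tool", "body": {
  "deltas": [
    [[0.1, -0.25, 0, 0], [0.2, -0.5, 0, 0], [0.3, -0.75, 0, 0], [0.4, -1, 0, 0], [0.4, -1, 0, 0]]
  ],
  "claw": 0.2
}}

```text
time: 2.3
eef_pos: [0.4143, 0.3065, 0.2315]
tcp_rot: [-0.464, 0.533, 0.464, 0.534]
contact_force: [-0.2, 1.0, -0.4]
opening: 0.597
```

```bash
cat > h.py <<'E'
from plant import *
import cv2,numpy as np
from scipy.spatial.transform import Rotation as R
def wrist_ray(uv,s):
    c=calibration('wrist');K=np.array(c['intrinsics']);T=np.array(c['T_tool_cam'])
    uv=np.atleast_2d(uv).astype(float);d=np.c_[(uv[:,0]-K[0,2])/K[0,0],(uv[:,1]-K[1,2])/K[1,1]]
    th=np.linalg.norm(d,axis=1,keepdims=True)
    r=np.c_[np.sin(th)*d/np.maximum(th,1e-9),np.cos(th)]
    M=R.from_quat(s['tcp_rot']).as_matrix()
    return M@T[:3,3]+s['eef_pos'],(M@T[:3,:3]@r.T).T
def wrist_pt(uv,z,s):
    o,r=wrist_ray(uv,s);return o+r*((np.broadcast_to(z,len(r))-o[2])/r[:,2])[:,None]
E
python3 - <<'E'
from h import *
import json
s=get_state();im=read_camera('wrist');cv2.imwrite('pics/w1.png',im)
json.dump({k:np.array(s[k]).tolist() for k in('eef_pos','tcp_rot')},open('s1.json','w'))
z=R.from_quat(s['tcp_rot']).as_matrix()[:,2]
print(s['time'],s['eef_pos'],'jaw deg',np.degrees(np.arctan2(z[1],z[0])),s['opening'],s['contact_force'])
for q in ['stick','stick_far_end','cover_edge']:
    print(q,[(np.round(d['at'],3).tolist(),round(d['p'],2)) for d in recognise('wrist',q)[:2]])
E
```

```text
2.3 [0.41428964 0.30654269 0.23153958] jaw deg 82.07070724420905 0.5972836556042358 [-0.195681    1.0048057  -0.39325861]
stick [([0.436, 0.315, 0.022], 0.79)]
stick_far_end [([0.436, 0.315, 0.029], 0.97)]
cover_edge [([0.36, 0.335, 0.064], 0.74)]
```

View pics/w1.png

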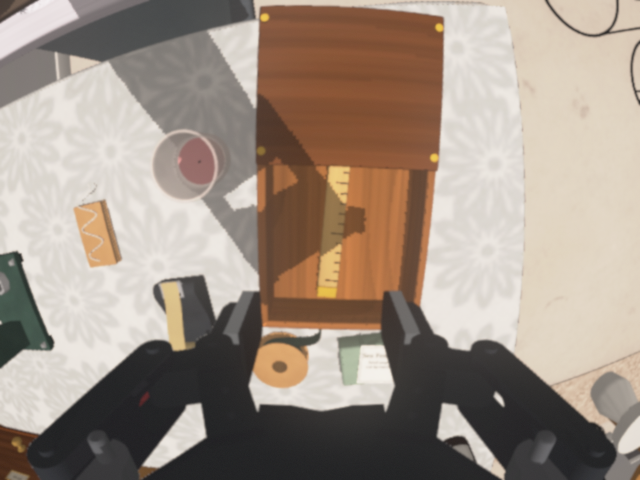

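The wrist view shows the stick from (340,166) at the cover edge to (328,298) at its far end. It is slightly skewed relative to the box.

```bash
python3 - <<'E'
from h import *
import json
s=json.load(open('s1.json'));s['eef_pos']=np.array(s['eef_pos'])
a=wrist_pt([[318,298],[338,298],[330,167],[350,167]],.026,s)
b=wrist_pt([[258,165],[439,170],[260,7],[444,17]],.066,s)
c=wrist_pt([[261,329],[421,329]],.060,s)
print(np.round(a,3),np.round(b,3),np.round(c,3),sep='\n')
d=a[:2].mean(0)-a[2:].mean(0);print('stick yaw',np.degrees(np.arctan2(d[1],d[0])),a[:2].mean(0))
d=b[:2].mean(0)-b[2:].mean(0);print('box yaw',np.degrees(np.arctan2(d[1],d[0])))
E
```

```text
[[0.51  0.289 0.026]
 [0.513 0.31  0.026]
 [0.378 0.32  0.026]
 [0.381 0.338 0.026]]
[[0.363 0.26  0.066]
 [0.388 0.412 0.066]
 [0.229 0.281 0.066]
 [0.254 0.434 0.066]]
[[0.52  0.231 0.06 ]
 [0.544 0.389 0.06 ]]
stick yaw -12.48388450846674 [0.51153157 0.29975826 0.026     ]
box yaw -9.127643445105779
```

Emit:
{"method": "servo_tool", "body": {
  "deltas": [
    [[0.2, 0, -0.2, -0.02], [0.4, 0.02, -0.4, -0.05], [0.58, 0.02, -0.6, -0.051], [0.58, 0.02, -0.8, -0.051], [0.58, 0.02, -1, -0.051]]
  ],
  "claw": 0.2,
  "force": 20
}}

```text
time: 3.0
eef_pos: [0.4715, 0.311, 0.1304]
tcp_rot: [-0.443, 0.551, 0.444, 0.551]
contact_force: [-1.1, 0.4, -0.2]
opening: 0.598
```

```bash
python3 - <<'E'
from h import *
s=get_state();im=read_camera('wrist');cv2.imwrite('pics/w2.png',im)
print(s['time'],s['eef_pos'],s['contact_force'],s['opening'])
# where TCP-projected stick grasp point should appear is checked visually
E
```

```text
3.0 [0.47148448 0.31104579 0.13035535] [-1.13418823  0.35888446 -0.19136882] 0.597779121546168
```

View pics/w2.png

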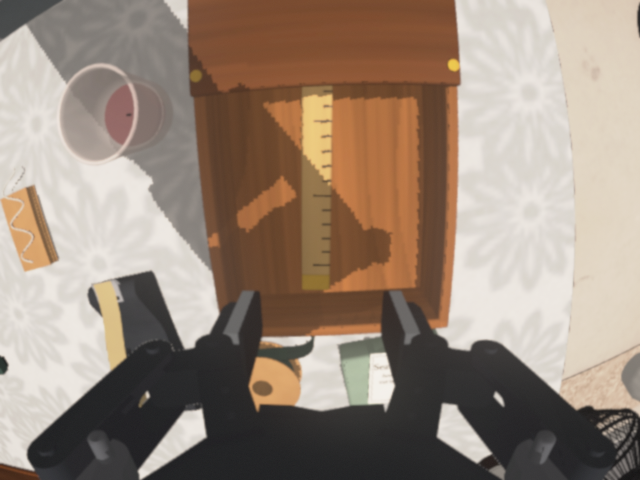

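The stick is now upright in the image at column ~315, so it is aligned with the jaws, and its far end is at row ~290. I'll descend.

Emit:
{"method": "servo_tool", "body": {
  "deltas": [
    [[0.0, -0.02, -0.25, 0], [0.0, -0.03, -0.5, 0], [0, -0.03, -0.75, 0], [0, -0.03, -1, 0], [0, -0.03, -1, 0]]
  ]
}}

```text
time: 3.55
eef_pos: [0.4683, 0.3066, 0.028]
tcp_rot: [-0.443, 0.553, 0.444, 0.548]
contact_force: [-0.8, 0.3, -0.4]
opening: 0.597
```

```bash
python3 - <<'E'
from h import *
s=get_state();im=read_camera('wrist');cv2.imwrite('pics/w3.png',im)
print(s['time'],s['eef_pos'],s['contact_force'],s['opening'])
E
```

```text
3.55 [0.46834661 0.30660775 0.02802515] [-0.80871219  0.26637834 -0.35701652] 0.5972791336704445
```

View pics/w3.png

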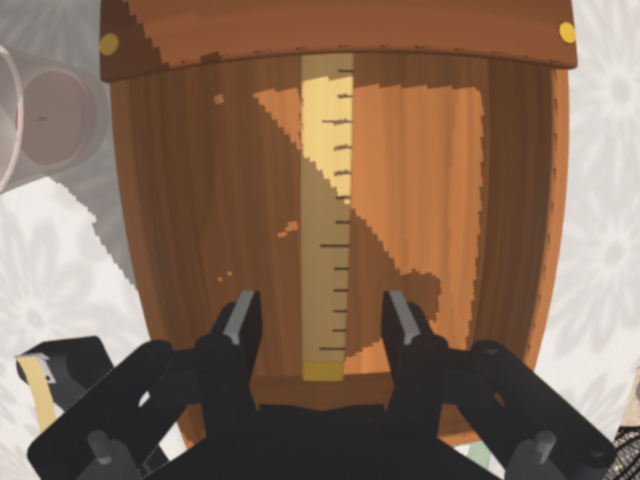

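The stick lies centred between the fingers (columns 303–352), with its far cap at row ~370, behind the fingertips. Next I go down 16 mm and close.

Emit:
{"method": "servo_tool", "body": {
  "deltas": [
    [[0.02, 0, -0.08, 0], [0.02, 0, -0.16, 0], [0.02, 0, -0.17, 0], [0.02, 0, -0.17, 0], [0.02, 0, -0.17, 0]]
  ]
}}

```text
time: 4.1
eef_pos: [0.4738, 0.307, 0.0148]
tcp_rot: [-0.443, 0.551, 0.443, 0.551]
contact_force: [-0.1, -0.0, -0.1]
opening: 0.598
```

Emit:
{"method": "servo_tool", "body": {
  "deltas": [
    [[0, 0, 0, 0], [0, 0, 0, 0], [0, 0, 0, 0], [0, 0, 0, 0], [0, 0, 0, 0]]
  ],
  "claw": -1,
  "force": 25
}}

```text
time: 4.6
eef_pos: [0.4738, 0.307, 0.0148]
tcp_rot: [-0.443, 0.551, 0.443, 0.551]
contact_force: [0.3, -0.7, 3.0]
opening: 0.226
```

Emit:
{"method": "servo_tool", "body": {
  "deltas": [
    [[0, 0, 0.06, 0], [0, 0, 0.12, 0], [0, 0, 0.18, 0], [0, 0, 0.24, 0], [0, 0, 0.3, 0]]
  ]
}}

```text
time: 5.1
eef_pos: [0.4735, 0.3069, 0.045]
tcp_rot: [-0.443, 0.551, 0.443, 0.551]
contact_force: [0.4, 0.0, 0.1]
opening: 0.223
```

```bash
python3 - <<'E'
from h import *
s=get_state();im=read_camera('side');cv2.imwrite('pics/s4.png',cv2.resize(im[180:360,130:400],(800,533)))
print(s['time'],s['eef_pos'],s['contact_force'],s['opening'])
E
```

```text
5.1 [0.47349964 0.30688934 0.04497868] [0.39895578 0.02379001 0.0621073 ] 0.22269941549135513
```

View pics/s4.png

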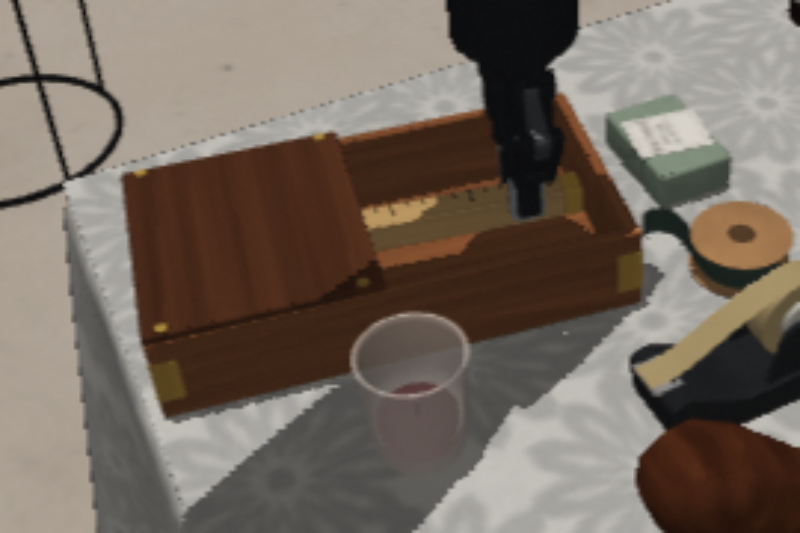

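The stick is gripped and lifted; the far cap is at (572,192), still below the wall tops. I continue upward and watch the force.

Emit:
{"method": "servo_tool", "body": {
  "deltas": [
    [[0, 0, 0.05, 0], [0, 0, 0.1, 0], [0, 0, 0.15, 0], [0, 0, 0.2, 0], [0, 0, 0.25, 0]]
  ]
}}

```text
time: 5.65
eef_pos: [0.473, 0.3067, 0.0693]
tcp_rot: [-0.443, 0.551, 0.443, 0.551]
contact_force: [-0.3, -0.1, -3.5]
opening: 0.226
```

Emit:
{"method": "servo_tool", "body": {
  "deltas": [
    [[0.02, 0, 0.04, 0], [0.03, 0, 0.08, 0], [0.04, -0.01, 0.12, 0], [0.05, -0.01, 0.16, 0], [0.06, -0.01, 0.2, 0]]
  ]
}}

```text
time: 6.15
eef_pos: [0.4796, 0.3057, 0.0897]
tcp_rot: [-0.443, 0.551, 0.443, 0.551]
contact_force: [-0.6, 0.7, -2.2]
opening: 0.231
```

```bash
python3 - <<'E'
from h import *
s=get_state();im=read_camera('side');cv2.imwrite('pics/s5.png',cv2.resize(im[180:360,130:400],(800,533)))
print(s['time'],s['eef_pos'],s['contact_force'],s['opening'])
for q in ['stick','stick_far_end','cover_edge']:
    print(q,[(np.round(d['at'],3).tolist(),round(d['p'],2)) for d in recognise('side',q)[:2]])
E
```

```text
6.15 [0.47963351 0.3057454  0.08967779] [-0.64172069  0.65675251 -2.15254088] 0.23099492078465036
stick [([0.428, 0.31, 0.076], 0.72)]
stick_far_end [([0.438, 0.309, 0.075], 0.72)]
cover_edge [([0.346, 0.308, 0.056], 0.95)]
```

View pics/s5.png

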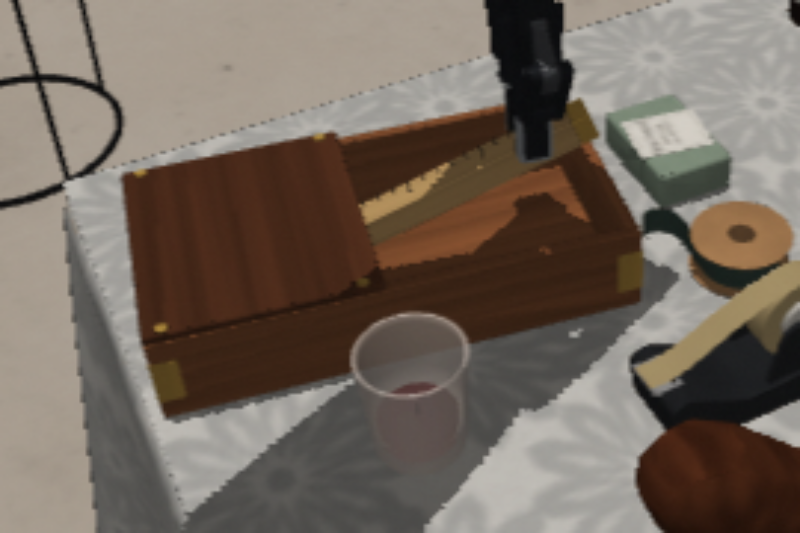

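The stick is tilted about 20°, with its far cap above the wall at (583,118) and its near end still under the cover. I'll draw it out along its own axis.

Emit:
{"method": "servo_tool", "body": {
  "deltas": [
    [[0.15, -0.03, 0.05, 0], [0.3, -0.06, 0.1, 0], [0.45, -0.1, 0.15, 0], [0.6, -0.13, 0.2, 0], [0.75, -0.16, 0.25, 0]]
  ],
  "force": 40
}}

```text
time: 6.85
eef_pos: [0.5562, 0.2894, 0.1151]
tcp_rot: [-0.443, 0.551, 0.443, 0.551]
contact_force: [0.8, 1.0, -0.6]
opening: 0.221
```

Emit:
{"method": "servo_tool", "body": {
  "deltas": [
    [[0.12, -0.03, 0.04, 0], [0.24, -0.05, 0.08, 0], [0.36, -0.08, 0.12, 0], [0.48, -0.1, 0.17, 0], [0.55, -0.12, 0.2, 0]]
  ]
}}

```text
time: 7.35
eef_pos: [0.6108, 0.2777, 0.135]
tcp_rot: [-0.443, 0.551, 0.443, 0.551]
contact_force: [0.9, 0.6, -0.2]
opening: 0.217
```

```bash
python3 - <<'E'
from h import *
s=get_state();im=read_camera('side');cv2.imwrite('pics/s6.png',cv2.resize(im[150:330,130:400],(800,533)))
print(s['time'],s['eef_pos'],s['contact_force'],s['opening'])
E
```

```text
7.35 [0.61081411 0.27768077 0.13499333] [ 0.94908908  0.575384   -0.17879046] 0.21739933633305608
```

View pics/s6.png

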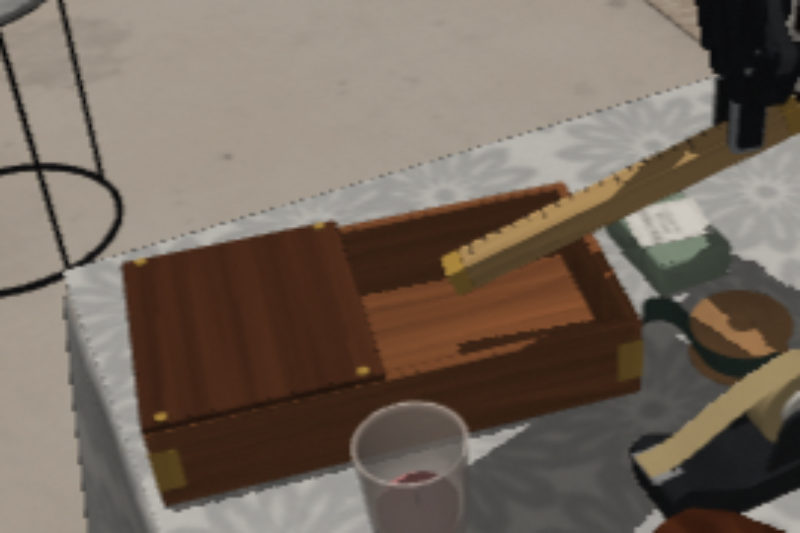

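The stick is clear of the cover edge, its near end at (455,268) and still tilted about 20°. I'll raise it, take it back over the cover, and press the near end lightly on the cover top to level it in the grip.

Emit:
{"method": "servo_tool", "body": {
  "deltas": [
    [[0, 0, 0.15, 0], [0, 0, 0.3, 0], [0, 0, 0.4, 0], [-0.15, 0.03, 0.4, 0], [-0.3, 0.06, 0.4, 0]]
  ]
}}

```text
time: 7.9
eef_pos: [0.5796, 0.2842, 0.1765]
tcp_rot: [-0.444, 0.55, 0.443, 0.552]
contact_force: [0.4, 0.4, -0.8]
opening: 0.222
```

Emit:
{"method": "servo_tool", "body": {
  "deltas": [
    [[-0.2, 0.04, 0, 0], [-0.4, 0.08, 0, 0], [-0.6, 0.13, 0, 0], [-0.7, 0.15, 0, 0], [-0.7, 0.15, 0, 0]]
  ],
  "force": 25
}}

```text
time: 8.4
eef_pos: [0.5085, 0.2994, 0.1752]
tcp_rot: [-0.444, 0.55, 0.444, 0.551]
contact_force: [1.0, 0.0, -0.7]
opening: 0.221
```

Emit:
{"method": "servo_tool", "body": {
  "deltas": [
    [[0, 0, -0.08, 0], [0, 0, -0.16, 0], [0, 0, -0.24, 0], [0, 0, -0.32, 0], [0, 0, -0.4, 0]]
  ]
}}

```text
time: 8.9
eef_pos: [0.5102, 0.2987, 0.1338]
tcp_rot: [-0.443, 0.551, 0.443, 0.551]
contact_force: [2.9, -0.4, 2.4]
opening: 0.217
```

```bash
python3 - <<'E'
from h import *
s=get_state();im=read_camera('side');cv2.imwrite('pics/s7.png',cv2.resize(im[150:330,130:400],(800,533)))
print(s['time'],s['eef_pos'],s['contact_force'],s['opening'])
E
```

```text
8.9 [0.51019286 0.29867033 0.13380152] [ 2.87753342 -0.36438887  2.41037748] 0.21685156116279505
```

View pics/s7.png

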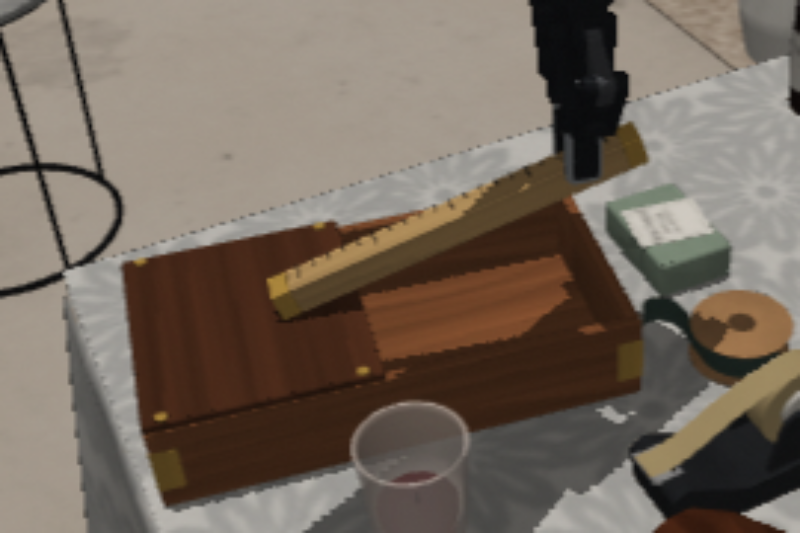

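The near end now rests on the cover at (280,300), with about 2.4 N upward. I continue down slowly, easing forward so it doesn't drag the box.

Emit:
{"method": "servo_tool", "body": {
  "deltas": [
    [[0.03, -0.01, -0.05, 0], [0.05, -0.01, -0.1, 0], [0.07, -0.015, -0.15, 0], [0.08, -0.02, -0.2, 0], [0.09, -0.02, -0.25, 0]]
  ]
}}

```text
time: 9.45
eef_pos: [0.5189, 0.2968, 0.1091]
tcp_rot: [-0.443, 0.551, 0.443, 0.551]
contact_force: [0.4, 0.7, 1.9]
opening: 0.217
```

Emit:
{"method": "servo_tool", "body": {
  "deltas": [
    [[0.01, 0, -0.05, 0], [0.02, 0, -0.1, 0], [0.03, -0.005, -0.15, 0], [0.03, -0.005, -0.2, 0], [0.03, -0.005, -0.24, 0]]
  ]
}}

```text
time: 9.95
eef_pos: [0.5218, 0.2963, 0.085]
tcp_rot: [-0.443, 0.551, 0.443, 0.551]
contact_force: [2.0, 0.1, 1.6]
opening: 0.216
```

Emit:
{"method": "servo_tool", "body": {
  "deltas": [
    [[0, 0, 0, 0], [0, 0, 0, 0], [0, 0, 0.1, 0], [0, 0, 0.25, 0], [0, 0, 0.4, 0]]
  ],
  "force": 80
}}

```text
time: 10.45
eef_pos: [0.5214, 0.2964, 0.1267]
tcp_rot: [-0.443, 0.551, 0.443, 0.551]
contact_force: [0.9, 0.4, -0.1]
opening: 0.204
```

Emit:
{"method": "servo_tool", "body": {
  "deltas": [
    [[0, 0, 0.15, 0], [0, 0, 0.3, 0], [0, 0, 0.45, 0], [0, 0, 0.6, 0], [0, 0, 0.7, 0]]
  ]
}}

```text
time: 10.95
eef_pos: [0.522, 0.2965, 0.1975]
tcp_rot: [-0.443, 0.55, 0.443, 0.552]
contact_force: [-0.7, 0.6, -0.8]
opening: 0.206
```

Emit:
{"method": "servo_tool", "body": {
  "deltas": [
    [[0, 0, 0.05, 0], [0, 0, 0.1, 0], [0, 0, 0.1, 0], [0, 0, 0.1, 0], [0, 0, 0.1, 0]]
  ]
}}

```text
time: 11.45
eef_pos: [0.521, 0.2962, 0.2044]
tcp_rot: [-0.443, 0.551, 0.443, 0.55]
contact_force: [0.5, -0.0, -1.1]
opening: 0.203
```

```bash
python3 - <<'E'
from h import *
s=get_state();im=read_camera('side');cv2.imwrite('pics/s8.png',cv2.resize(im[90:330,130:450],(800,600)))
print(s['time'],s['eef_pos'],s['contact_force'],s['opening'])
for c in ['side','scene']:
    im=read_camera(c)
    for q in ['stick','stick_near_end','stick_far_end','cover_edge','votive','soap_green','spool_green']:
        print(c,q,[(np.round(d['at'],3).tolist(),round(d['p'],2)) for d in recognise(c,q)[:2]])
E
```

```text
11.45 [0.52103296 0.29622393 0.20441554] [ 0.46942106 -0.00464629 -1.08591714] 0.20313638685928664
side stick [([0.421, 0.31, 0.203], 0.82)]
side stick_near_end []
side stick_far_end [([0.431, 0.314, 0.202], 0.6)]
side cover_edge [([0.37, 0.321, 0.05], 0.62)]
side votive [([0.352, 0.183, 0.046], 0.74)]
side soap_green [([0.591, 0.334, 0.032], 0.77)]
side spool_green [([0.575, 0.235, 0.026], 0.86)]
scene stick []
scene stick_near_end [([0.414, 0.311, 0.204], 0.89)]
scene stick_far_end [([0.418, 0.311, 0.207], 0.77)]
scene cover_edge [([0.35, 0.322, 0.052], 0.6), ([0.347, 0.193, 0.051], 0.47)]
scene votive [([0.346, 0.192, 0.052], 0.68)]
scene soap_green [([0.596, 0.329, 0.027], 0.63)]
scene spool_green [([0.574, 0.231, 0.029], 0.59)]
```

View pics/s8.png

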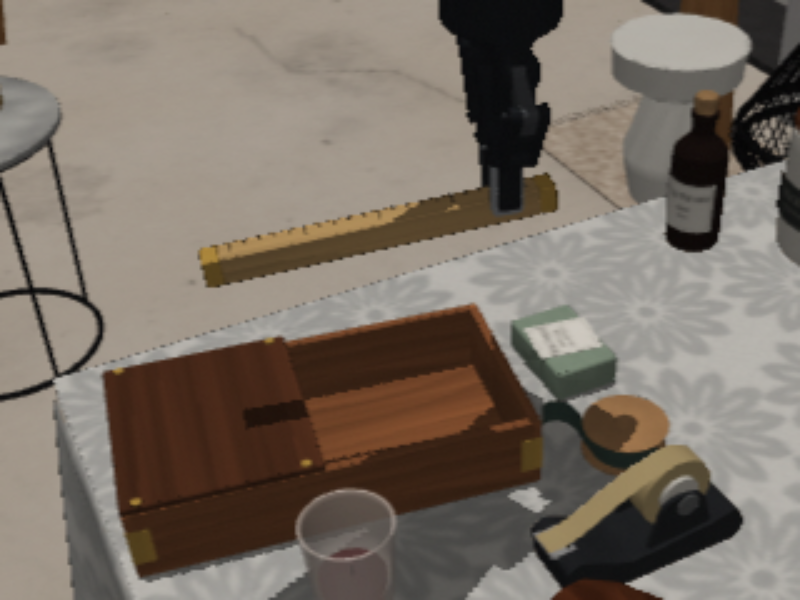

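```bash
python3 - <<'E'
from h import *
s=get_state();print(s['time'],np.abs(s['dq']).max(),s['opening']);print(sign_off())
E
```

```text
12.3 0.0012642277908980891 0.20213157661424852
the job is handed in; nothing more can be done
None
```

The stick is out of the box and held level in the gripper, and I handed the job in at about 12.3 s; `sign_off` gives no verdict.

**What I did:**
- I gripped the stick about 40 mm from its far end and lifted until it tilted roughly 20° against the cover edge. Its near end was still underneath.
- I drew it out along its own axis.
- I levelled it in the grip by pressing its near end lightly (about 2–3 N) on the cover top, then tightened the grip to 80 N and raised it.

**Last checks:**
- **Stick:** it looked level, with its middle at z ≈ 0.203 m and the fingertips (TCP) at 0.204 m. That puts both ends at about 0.20 m, against the 0.146 m needed.
- **Arm:** it was still, and the gripper opening matched the stick's width.
- **Surroundings:** the votive, soap and spool were within about 5 mm of their first readings. By eye, the box's brass corner sits at the same pixel as in an earlier view.

**What failed or disagreed:**
- The networks missed one query on each camera: the near end on the side camera and the stick on the scene camera. Where they did report an end, they put it at mid-stick, so the end heights come from the picture and geometry instead.
- The `cover_edge` detections scattered by 1–2 cm between views, so I did not use them to judge whether the box had moved.

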